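Twist-lock a filter cartridge into a fume extractor and drop its cover

ROBOT

A 6-joint arm with a two-finger parallel gripper is mounted at the origin on the work surface. World frame = base frame: x ahead of the robot, y to its left, z up, the work surface at z = 0. Lengths are in m, angles in rad, forces in N, time in s.
With the tool pointing down it reaches from about 0.275 to 0.75 m from the base axis. Payload 10.2 kg.
Tool frame: the origin (TCP) lies on the centre line of the jaws, within the pads' length; the fingertips stand 17 mm ahead of it and the grasp point (between the pads) lies 2 mm behind it (robot.tips_ahead is the distance from the TCP to the fingertips, in m); z points along the fingers, y is the line along which they close (so a half turn about z gives the same grasp; the last joint's range is limited). The gripper opens to 88 mm and grips with 3 to 60 N. Pads are 18 mm wide; open, the fingers measure 123 mm over their backs; the gripper's body (75 mm by 187 mm) begins 45 mm behind the grasp point.
Start: joints at [-1.434, 0.313, 1.498, -0, 1.331, -0.223], TCP at [0.185, -0.491, 0.233] pointing down, gripper open.
Joint ranges: [-2.94, 2.94], [-0.97, 2.17], [0.19, 2.56], [-1.23, 4.37], [0.02, 3.11], [-2.88, 2.88]. Speed limits (rad/s): [2.39, 2.39, 3.01, 3.14, 3.14, 3.14].

INTERFACE

Orientations are given as [roll, pitch, yaw] about the fixed x, y, z axes, in that order (R = Rz(yaw) Ry(pitch) Rx(roll)).
In Python, from cell import robot gives the robot as it stands. The module is installed in compiled form; this text tells all that it offers.
- The arm moves only by the shell command python3 -m inch 'ROWS' [FORCE]. ROWS is JSON, a list of rows, each a list of 7 numbers: the shift along the tool's x, y, z in mm, then the turn, a rotation vector about the tool's x, y, z in rad, then the opening, from -1 (shut) to 1 (fully open), so that 0 is half open. In form: [[dx, dy, dz, rx, ry, rz, grip], ...]. A call has 1 to 20 rows; each row shifts and turns the commanded pose from where the row before left it, along the tool's axes as they then stand; what a row does not reach is not made up. A row lasts 1/10 s, in which the tool goes at most 50 mm and 8.59 degrees, less where a joint would pass 70% of its speed; a pose out of reach is approached as far as the arm can. A call is refused whole if a number of a shift passes 50 or a number of a turn 0.15, either way. A call with a gripper value outside its range is refused whole. The fingers move at their own pace and stop on an object; FORCE is the grip in N (left out, the last holds). Time passes only in rows, so rows that do not move let the fingers close. It gives the time, the measured TCP pose, the force, the opening and the grip force at its end, in the units of the state.
- robot.get_obs(): the state, without advancing time (a new reading comes with each control period).
- robot.snapshot(name): name is "side" or "top" or "wrist"; returns the picture (480x640x3 uint8, red, green, blue); there is no depth.
- robot.get_calibration(name): a dict with "mtx" (3x3 intrinsics, pixels), "R" (3x3) and "t" (3): a world point X has camera coordinates R X + t. Camera axes: x right, y down, z forward; pixel columns grow to the right and rows downward; lengths in m; the calibration is good to about 2 mm. A picture is of the moment at which its call begins: read the wrist's pose just before it. get_calibration takes no time and is no camera call; for the wrist camera it gives the pose at the moment of the call.
- robot.finish_job(): hands the job in; it is judged then, once.
The state is a dict: "time_s": time; "joints": joint angles; "joint_velocities": joint speeds; "tau": joint torques, N m; "tcp_pos": TCP position; "tool_rot": TCP orientation; "contact_force": force on the tool from outside, world axes, zero at the start; "moment": the same for the moment, N m; "gripper_width": finger opening in m; "gripper_force": force on a finger pad.
Only numpy, scipy, OpenCV 4.12 (cv2) and the standard library are available. Lean on these libraries where they do the work, as an engineer would, in place of code of your own. Each camera call takes 0.05 s, during which the arm holds its last target. There are 200 camera calls.

TASK

Fit the filter cartridge into the round twist-lock mount in the sloping panel of the fume extractor: pass its two lugs through the notches, push it in against the spring and turn it clockwise to the stop, so that it stays locked when you let go. Then tip the open grille cover forward over its balance point and let it fall shut by its own weight, without pushing or lowering it down. Leave the other things on the bench where they are.

Things in the scene. Friction and masses are not known exactly. Their poses are not given: they have to be found in the camera images.
- cartridge: white plastic filter cartridge standing on the bench, 0.1 to 0.2 kg: a drum 60 mm across, 40 mm tall, pleated side, lower rim bevelled 4 mm; a grip bar on top and two side lugs. Origin: centre of the drum's underside; z up its axis; x along grip bar and lugs. Half a turn about z makes no difference.
- grip_top (a point): centre of the top of the cartridge's grip bar, 62 mm above the drum's underside. The straight bar stands on the flat drum top: 50 mm long (along the cartridge's x), 12 mm thick, 22 mm tall
- lug (a point): tip of one lug, on the cartridge's +x side, 37 mm from its axis. Two equal lugs, on opposite sides in line with the grip bar, 74 mm over both tips, each 12 mm wide, 5 mm thick, underside 29 mm above the drum's underside
- extractor: grey sheet-steel fume extractor, fixed, 170 mm wide, 226 mm deep, 168 mm tall at its back; its sloping panel, 130 mm long up the slope, faces the robot's side. Origin on the bench straight below the mount's origin; x to its back, z up
- mount (a point): round black bayonet mount in that panel. Origin: centre of its mouth, level with the ring's top, 135 mm above the bench; z straight out of the panel (30 degrees from vertical), x up the slope, y along the panel. Ring opening 64 mm across (2 mm clear round the drum), outer edge 92 mm, 2 mm proud of the panel. The cartridge goes in along -z
- notch (a point): one of two opposite notches in the ring that let the lugs in, at the ring's top, 37 mm from the axis. Notches are 30 degrees wide (lugs take 20), centred +80 and -100 degrees from the mount's x, counter-clockwise seen from outside (x towards y): the cartridge enters with its x at +80 or -100
- seat (a point): where the cartridge's origin comes to rest when locked: on the mount's axis, 40 mm inside the mouth (drum top level with the ring), its x (lugs) along the mount's x either way. Then the ring keeps it in and 3 mm lips keep it from turning back unless it is pushed in again
- spring_plate (a point): top of the sprung plate in the well when free, 33 mm inside the mouth: an unlocked cartridge stands here. 3 N at first, 0.5 N more per mm. Lugs clear the lip beyond 43 mm; hard bottom at 47 mm (10 N). Kept pushed there, turn 80 degrees clockwise seen from outside to a fixed stop (free play 4 degrees); let go, it springs out to 40 mm into pockets. The other way is blocked
- cover_hinge (a joint): hinge of the grille cover, along the mount's y at the panel's upper edge, 62 mm up the slope from the mount's origin and 2 mm out. 0 = shut over the mount, grows as it opens; 2.2 = fully open on its stop, as at the start. It balances at about 1.8; below that its own weight swings it shut, freely
- cover: grille cover, 0.2 kg: shallow dark steel hood, 118 mm from hinge to free edge, 124 mm wide, 28 mm deep, hollow towards the panel. Origin on the hinge axis at mid-width; at hinge 0 its axes are the mount's: -x to the free edge, z out to the slatted outer face at 28 mm. Open, it stands about upright, slats away from the robot, top about 300 mm above the bench
- cover_edge (a point): middle of the cover's free edge, half way through its 28 mm depth, 118 mm from the hinge axis. A small tab, 50 mm wide and 4 mm thick, stands 14 mm out beyond it on the hollow side
- flux_jar: bystander: small screw-top jar of flux, 52 mm across, 45 mm tall, no lugs; origin under its centre
- solder_spool: bystander: spool of solder standing on its end, 64 mm across, 40 mm tall; origin under its centre
- tip_cleaner: bystander: low round steel cup with brass wool, 72 mm across, about 42 mm tall; origin under its centre
- phone_board: bystander: bare phone circuit board lying on the blue mat, 62 x 100 mm, 9 mm thick; origin under its centre
- screwdriver: bystander: screwdriver lying on the blue mat, 160 mm long
- parts_tray: bystander: grey divided tray for small parts, 120 x 160 mm, 22 mm tall; origin under its centre
- brush: bystander: small brush lying on the bench, 150 mm long
Not all that is in view belongs to the job. Leave any blue or green look-alike of the cartridge alone.

How it is judged:
On the way, in this order (a step that is already met when the one before it is completed fails the run):
1. the cartridge is locked in the mount: pushed in, turned to the stop and sprung back into the locking pockets, the cover still open (z of cartridge in the frame of mount between -0.0435 and -0.0365 m and x of cartridge in the frame of mount between -0.006 and 0.006 m and y of cartridge in the frame of mount between -0.006 and 0.006 m and angle between the x axis of cartridge and the x axis of mount, either way round below 0.16 rad and angle between the z axis of cartridge and the z axis of mount, either way round below 0.1 rad and value of joint cover_hinge above 1 rad), for 0.2 s.
2. the cover has fallen shut (value of joint cover_hinge below 0.05 rad), for 0.2 s.
At the end, for the whole second after the job is handed in: Cartridge at rest and locked: origin 36.5 to 43.5 mm below the mouth and within 6 mm of the mount's axis, grip bar within 9 degrees of up the slope, axis within 6 degrees of the mount's; cover shut (hinge below 0.05 rad) (z of cartridge in the frame of mount between -0.0435 and -0.0365 m and x of cartridge in the frame of mount between -0.006 and 0.006 m and y of cartridge in the frame of mount between -0.006 and 0.006 m and angle between the x axis of cartridge and the x axis of mount, either way round below 0.16 rad and angle between the z axis of cartridge and the z axis of mount, either way round below 0.1 rad and value of joint cover_hinge below 0.05 rad and linear speed of cartridge below 0.02 m/s); the robot touches nothing.
It fails at once if the robot pushes or carries the cover down (more than 2 N on it while it closes below 1.0 rad) instead of letting it fall (value of joint cover_hinge below 1 rad and velocity of joint cover_hinge below -0.02 rad/s and contact force between any of the fingers, the arm and cover above 2 N).
It fails at once if a bystander is moved more than 40 mm (distance of any of flux_jar, solder_spool, tip_cleaner, phone_board, screwdriver, parts_tray, brush from where it was at the start of the episode above 0.04 m).
It also fails if it takes over 72 s, if anything falls off the work surface, if the arm or the gripper's body presses on something with over 40 N, if the wrist force passes 120 N, or if a joint passes its speed limit or range.

## Working session

There is one attempt and no reset: what is moved stays moved. The work goes in short steps, Python scripts to look and compute and a shell command to move; the robot and the scene stay as the last step left them, time stands still between calls to the robot, and variables do not carry over. Pictures are saved under pics/ and viewed, at most 10 in all, crops included, and the job is handed in when it is done.

```bash
mkdir -p pics; ls; python3 - <<'E'
from cell import robot
import cv2,numpy as np
o=robot.get_obs(); print({k:np.round(v,3) for k,v in o.items()})
for n in ("side","top","wrist"):
    c=robot.get_calibration(n); print(n,np.round(c["mtx"],1).tolist(),np.round(c["R"],3).tolist(),np.round(c["t"],3).tolist(), np.round(-c["R"].T@c["t"],3))
    cv2.imwrite(f"pics/{n}0.png",robot.snapshot(n)[:,:,::-1])
E
```

```text
pics
{'time_s': np.float64(0.0), 'joints': array([-1.434,  0.313,  1.498, -0.   ,  1.331, -0.223]), 'joint_velocities': array([-0.   , -0.001, -0.   , -0.002, -0.   ,  0.001]), 'tau': array([ 0.0000e+00, -4.0221e+01, -2.5227e+01,  6.9000e-02,  3.5000e-02,
       -0.0000e+00]), 'tcp_pos': array([ 0.185, -0.491,  0.233]), 'tool_rot': array([-3.14, -0.  ,  0.36]), 'contact_force': array([ 1.097,  0.613, -0.9  ]), 'moment': array([ 0.01 ,  0.007, -0.002]), 'gripper_force': np.float64(0.0), 'gripper_width': np.float64(0.088)}
side [[610.0, 0.0, 306.3], [0.0, 610.0, 242.5], [0.0, 0.0, 1.0]] [[0.958, -0.285, 0.007], [-0.131, -0.463, -0.877], [0.253, 0.839, -0.481]] [-0.547, 0.188, 1.413] [ 0.191 -1.255  0.849]
top [[472.9, 0.0, 316.7], [0.0, 472.9, 239.2], [0.0, 0.0, 1.0]] [[0.005, -1.0, -0.005], [-0.994, -0.005, -0.11], [0.11, 0.006, -0.994]] [0.002, 0.593, 1.204] [ 0.456 -0.002  1.262]
wrist [[381.9, 0.0, 320.3], [0.0, 381.9, 236.3], [0.0, 0.0, 1.0]] [[0.352, -0.936, -0.001], [-0.904, -0.34, 0.26], [-0.244, -0.09, -0.966]] [-0.524, -0.035, 0.388] [ 0.247 -0.468  0.383]
```

View pics/top0.png

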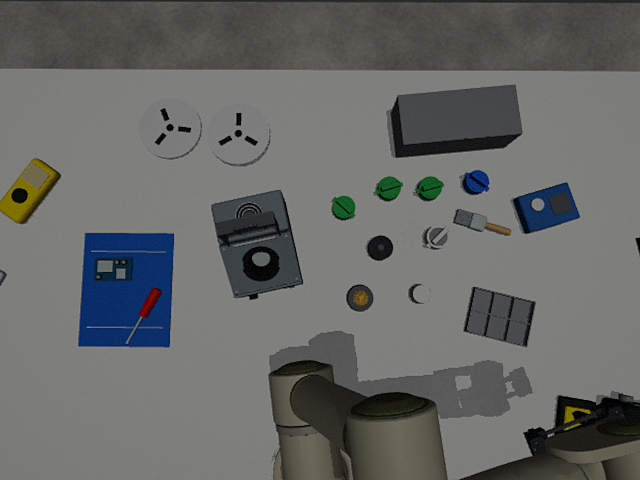

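View pics/side0.png

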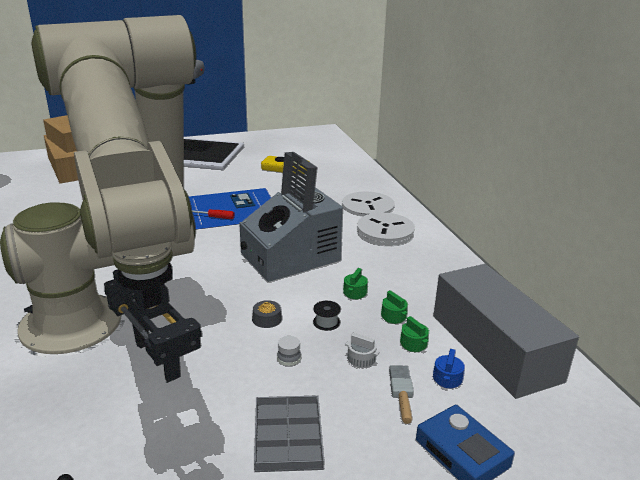

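The top view shows the white cartridge at about (436,237), the mount at about (262,263) and the open cover at about (245,228). In the side view the cartridge is at (362,350) and the mount at (273,219). I'll triangulate these and enlarge crops.

```bash
cat > h.py <<'E'
from cell import robot
import cv2,numpy as np
from scipy.spatial.transform import Rotation as Ro
def ray(cal,p):
    d=cal["R"].T@np.linalg.inv(cal["mtx"])@np.array([p[0],p[1],1.]); return -cal["R"].T@cal["t"],d/np.linalg.norm(d)
def onz(cal,p,z):
    c,d=ray(cal,p); return c+d*(z-c[2])/d[2]
def tri(*cp):
    A=0;b=0;rs=[ray(c,p) for c,p in cp]
    for c,d in rs:
        P=np.eye(3)-np.outer(d,d);A=A+P;b=b+P@c
    X=np.linalg.solve(A,b); return X,[np.linalg.norm((np.eye(3)-np.outer(d,d))@(X-c)) for c,d in rs]
def proj(cal,X):
    q=cal["mtx"]@(cal["R"]@X+cal["t"]); return q[:2]/q[2]
E
python3 - <<'E'
from h import *
t=robot.get_calibration("top");s=robot.get_calibration("side")
print(tri((t,(436,237)),(s,(362,345))))
print(tri((t,(262,263)),(s,(274,218))))
print(onz(t,(262,263),.135), onz(t,(436,236),.05))
T=cv2.imread("pics/top0.png");S=cv2.imread("pics/side0.png")
a=cv2.resize(T[180:310,200:310],None,fx=3.6,fy=3.6,interpolation=3)
b=cv2.resize(T[210:260,405:465],None,fx=6,fy=6,interpolation=3)
c=cv2.resize(S[325:375,332:392],None,fx=6,fy=6,interpolation=3)[:268]
im=np.zeros((600,800,3),np.uint8)
im[:468,:396]=a; im[:300,400:760]=b; im[300:568,400:760]=c
cv2.imwrite("pics/c1.png",im)
E
```

```text
(array([ 0.60069269, -0.30607774,  0.03860234]), [np.float64(0.0013777796929374682), np.float64(0.001377779692937204)])
(array([0.52248187, 0.13406581, 0.1381916 ]), [np.float64(0.0010066272936538351), np.float64(0.0010066272936537575)])
[0.52365708 0.13423959 0.135     ] [ 0.60061809 -0.30289083  0.05      ]
```

View pics/c1.png

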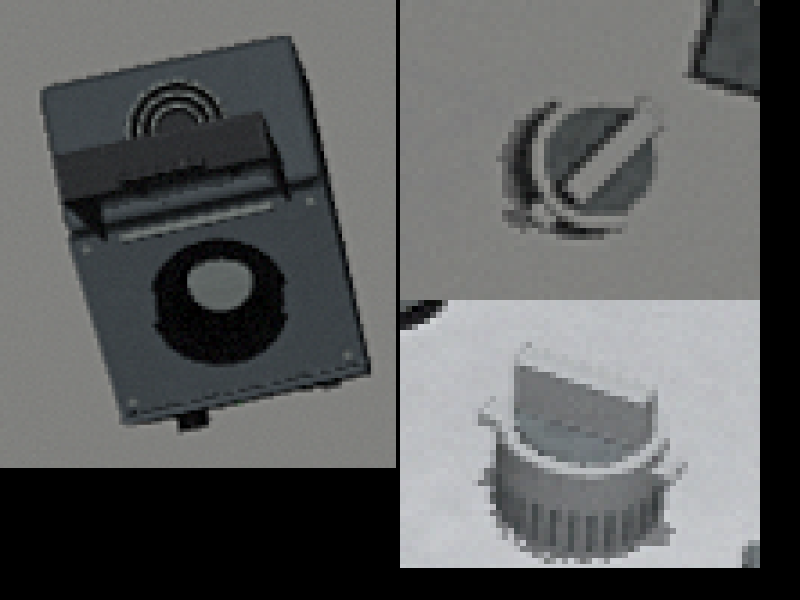

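The crop shows the grip bar from about top px (434,242) to (447,228). The mount ring is a dark disc centred near (261,264), and the panel's front corners are near (234,298) and (303,283). Next I'll work out the yaws and a survey pose with the tool along the mount's axis.

```bash
cat >> h.py <<'E'
from scipy.linalg import fractional_matrix_power as fmp
def pose():
    o=robot.get_obs(); return np.array(o["tcp_pos"]),Ro.from_euler("xyz",o["tool_rot"]).as_matrix()
def H(p,R):
    M=np.eye(4);M[:3,:3]=R;M[:3,3]=p;return M
def plan(p,R,n=None,start=None,mm=40):
    p0,R0=start or pose(); M=np.linalg.inv(H(p0,R0))@H(p,R)
    a=np.linalg.norm(Ro.from_matrix(M[:3,:3]).as_rotvec())
    n=n or int(max(np.ceil(np.linalg.norm(M[:3,3])*1e3/mm),np.ceil(a/.13),1))
    A=np.real(fmp(M,1/n)); print(n,"rows of",np.round(A[:3,3]*1e3,2),np.round(Ro.from_matrix(A[:3,:3]).as_rotvec(),4),"total mm",np.round(M[:3,3]*1e3,2),"rot",np.round(Ro.from_matrix(M[:3,:3]).as_rotvec(),4))
def toolR(z,x):
    z=z/np.linalg.norm(z); x=x-z*(x@z); x/=np.linalg.norm(x); return np.stack([x,np.cross(z,x),z],1)
def mountR(yaw):
    c,s=np.cos(yaw),np.sin(yaw);k,q=np.cos(np.pi/6),.5
    x=np.array([k*c,k*s,q]);z=np.array([-q*c,-q*s,k]); return np.stack([x,np.cross(z,x),z],1)
E
python3 - <<'E'
from h import *
t=robot.get_calibration("top")
a,b=onz(t,(233.9,298.1),.1),onz(t,(302.8,283.3),.1); d=a-b; print(a,b,np.linalg.norm(d),"yaw",np.arctan2(-d[0],d[1]))
a,b=onz(t,(434.2,242.5),.062),onz(t,(446.7,228.3),.062); d=b-a;print(a,b,(a+b)/2,np.linalg.norm(d),"bar",np.degrees(np.arctan2(d[1],d[0])))
yaw=.21; M=mountR(yaw); m=np.array([.5228,.134,.135])
R=toolR(-M[:,2],np.cos(np.radians(80))*M[:,0]+np.sin(np.radians(80))*M[:,1])
p=m+.14*M[:,2]; print(p)
p0,R0=pose()
plan(p0+[0,0,.15],R0); plan(p,R,start=(p0+[0,0,.15],R0),mm=30)
E
```

```text
[0.43969651 0.20555544 0.1       ] [0.47654984 0.03767744 0.1       ] 0.17187550603183963 yaw 0.2160967063228507
[ 0.58248928 -0.29496138  0.062     ] [ 0.61913779 -0.32767529  0.062     ] [ 0.60081353 -0.31131834  0.062     ] 0.04912548161788606 bar -41.7533557282321
[0.45433784 0.11940781 0.25624356]
4 rows of [ 1.00e-02 -3.00e-02 -3.75e+01] [0. 0. 0.] total mm [ 3.0e-02 -1.4e-01 -1.5e+02] rot [-0. -0.  0.]
23 rows of [29.32 -7.75  6.89] [-0.017   0.0173 -0.0529] total mm [ 467.24 -476.5   127.09] rot [-0.3906  0.399  -1.2166]
```

```bash
python3 -m inch '[[0,0,-37.5,0,0,0,1],[0,0,-37.5,0,0,0,1],[0,0,-37.5,0,0,0,1],[0,0,-37.5,0,0,0,1],[29.3,-7.8,6.9,-0.017,0.0173,-0.0529,1],[29.3,-7.8,6.9,-0.017,0.0173,-0.0529,1],[29.3,-7.8,6.9,-0.017,0.0173,-0.0529,1],[29.3,-7.8,6.9,-0.017,0.0173,-0.0529,1],[29.3,-7.8,6.9,-0.017,0.0173,-0.0529,1],[29.3,-7.8,6.9,-0.017,0.0173,-0.0529,1],[29.3,-7.8,6.9,-0.017,0.0173,-0.0529,1],[29.3,-7.8,6.9,-0.017,0.0173,-0.0529,1],[29.3,-7.8,6.9,-0.017,0.0173,-0.0529,1],[29.3,-7.8,6.9,-0.017,0.0173,-0.0529,1],[29.3,-7.8,6.9,-0.017,0.0173,-0.0529,1],[29.3,-7.8,6.9,-0.017,0.0173,-0.0529,1]]' && python3 -m inch '[[29.3,-7.8,6.9,-0.017,0.0173,-0.0529,1],[29.3,-7.8,6.9,-0.017,0.0173,-0.0529,1],[29.3,-7.8,6.9,-0.017,0.0173,-0.0529,1],[29.3,-7.8,6.9,-0.017,0.0173,-0.0529,1],[29.3,-7.8,6.9,-0.017,0.0173,-0.0529,1],[29.3,-7.8,6.9,-0.017,0.0173,-0.0529,1],[29.3,-7.8,6.9,-0.017,0.0173,-0.0529,1],[29.3,-7.8,6.9,-0.017,0.0173,-0.0529,1],[29.3,-7.8,6.9,-0.017,0.0173,-0.0529,1],[29.3,-7.8,6.9,-0.017,0.0173,-0.0529,1],[29.3,-7.8,6.9,-0.017,0.0173,-0.0529,1],[0,0,0,0,0,0,1],[0,0,0,0,0,0,1]]'
python3 - <<'E'
from h import *
import pickle
pickle.dump((pose(),robot.get_calibration("wrist")),open("w1.pkl","wb"))
cv2.imwrite("pics/w1.png",robot.snapshot("wrist")[:,:,::-1])
print(pose()[0],robot.get_obs()["joints"])
plan(*[np.array([.45434,.1194,.25624]),toolR(-mountR(.21)[:,2],np.cos(np.radians(80))*mountR(.21)[:,0]+np.sin(np.radians(80))*mountR(.21)[:,1])])
E
```

```text
time_s: 1.75
tcp_pos: [0.4136, -0.2094, 0.3166]
tool_rot: [2.885, -0.13, 1.018]
contact_force: [-0.2, -0.2, -0.3]
gripper_width: 0.0878
gripper_force: 0.0
time_s: 3.05
tcp_pos: [0.4533, 0.1195, 0.2552]
tool_rot: [2.625, -0.085, 1.63]
contact_force: [-1.0, -0.2, -0.7]
gripper_width: 0.0882
gripper_force: 0.0
[0.45366533 0.1189407  0.25541482] [-0.07122651 -0.09636416  1.99046295  0.20158657  0.75119145 -0.21924391]
1 rows of [ 0.49  1.   -0.34] [-0.0001  0.0021  0.0004] total mm [ 0.49  1.   -0.34] rot [-0.0001  0.0021  0.0004]
```

View pics/w1.png

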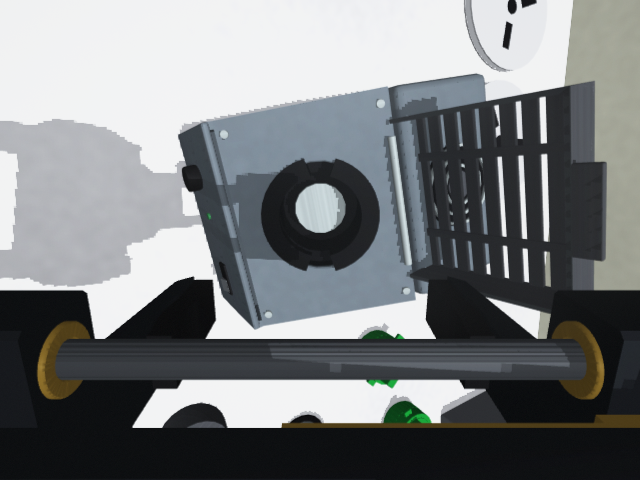

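The wrist view shows the black ring centred at about (320,215), with notches near (318,160) and (322,268). The panel screws are at (224,134), (381,104), (406,291) and (268,315), and the cover stands open on the right.

```bash
cat > meas.py <<'E'
from h import *
import pickle
(_,_),cal=pickle.load(open("w1.pkl","rb"))
im=cv2.imread("pics/w1.png");g=cv2.cvtColor(im,cv2.COLOR_BGR2GRAY)
m=(g<62).astype(np.uint8); m[:145]=0;m[280:]=0;m[:,:250]=0;m[:,385:]=0
c=max(cv2.findContours(m,cv2.RETR_EXTERNAL,cv2.CHAIN_APPROX_NONE)[0],key=cv2.contourArea)[:,0].astype(float)
def onp(p,o,n):
    C,d=ray(cal,p); return C+d*((o-C)@n)/(d@n)
yaw=.21;o=np.array([.5228,.134,.135])
sc=[(224,134),(381,104),(406,291),(268,315)]
sp=[]
for x,y in sc:
    w=g[y-8:y+9,x-8:x+9].astype(float);w=np.clip(w-np.median(w)-15,0,None);ys,xs=np.mgrid[y-8:y+9,x-8:x+9];sp.append(((w*xs).sum()/w.sum(),(w*ys).sum()/w.sum()))
for it in range(6):
    M=mountR(yaw)
    P=np.array([(onp(q,o,M[:,2])-o)@M for q in c])[:,:2]
    k=np.ones(len(P),bool)
    for _ in range(6):
        A=np.c_[2*P[k],np.ones(k.sum())];s=np.linalg.lstsq(A,(P[k]**2).sum(1),rcond=None)[0];r=np.sqrt(s[2]+s[0]**2+s[1]**2)
        e=np.hypot(*(P-s[:2]).T)-r;k=np.abs(e)<max(1e-3,1.5*np.std(e[k]))
    S=np.array([(onp(q,o-.002*M[:,2],M[:,2])-o)@M for q in sp])[:,:2]
    d=S[1]-S[0]+S[2]-S[3];d2=S[0]-S[3]+S[1]-S[2]
    o=o+M[:,:2]@s[:2]; ext=(o[2]-.135)/M[2,2]; o=o-M[:,2]*ext
    # keep on height .135 by sliding plane along its normal
    yaw2=yaw+np.mean([np.arctan2(d[1],d[0]),np.arctan2(-d2[0],d2[1])])/np.cos(np.pi/6)
    if it<5: yaw=yaw2
print("o",o,"yaw",yaw,"r",r,k.mean(),np.degrees(np.arctan2(d[1],d[0])),np.degrees(np.arctan2(-d2[0],d2[1])))
print("screws rel",np.round((S-s[:2])*1e3,1).tolist())
a=np.degrees(np.arctan2(P[:,1]-s[1],P[:,0]-s[0])); print("notch-like contour angles",np.sort(a[(e<-.004)])[::4].round(),e.min())
E
python3 meas.py
```

```text
o [0.51965934 0.1383009  0.135     ] yaw 0.2242633510732264 r 0.04531694410943118 0.8041543026706232 0.007918293485145082 -0.007918293809535341
screws rel [[-58.0, 73.7], [58.4, 73.6], [58.4, -74.8], [-58.0, -75.0]]
notch-like contour angles [-115. -111. -106. -101.  -97.  -92.  -88.] -0.005703493235782418
```

```bash
python3 -m inch '[[0,0,0,0,0,0.14,1],[0,0,0,0,0,0.14,1],[0,0,0,0,0,0.14,1],[0,0,0,0,0,0.14,1],[0,0,0,0,0,0.14,1],[0,0,0,0,0,0.14,1],[0,0,0,0,0,0.14,1],[0,0,0,0,0,0.14,1],[0,0,0,0,0,0.14,1],[0,0,0,0,0,0.14,1],[0,0,0,0,0,0,1],[0,0,0,0,0,0,1]]'
python3 - <<'E'
from h import *
import pickle
pickle.dump((pose(),robot.get_calibration("wrist")),open("w2.pkl","wb"))
cv2.imwrite("pics/w2.png",robot.snapshot("wrist")[:,:,::-1])
print(pose()[0],robot.get_obs()["joints"])
E
```

```text
time_s: 4.3
tcp_pos: [0.4537, 0.1186, 0.2554]
tool_rot: [3.139, -0.523, 0.21]
contact_force: [0.0, -0.3, -0.6]
gripper_width: 0.0881
gripper_force: 0.0
[0.45367743 0.11877603 0.2553518 ] [-0.07157008 -0.09640381  1.99069865  0.20158619  0.75090114  1.17758718]
```

View pics/w2.png

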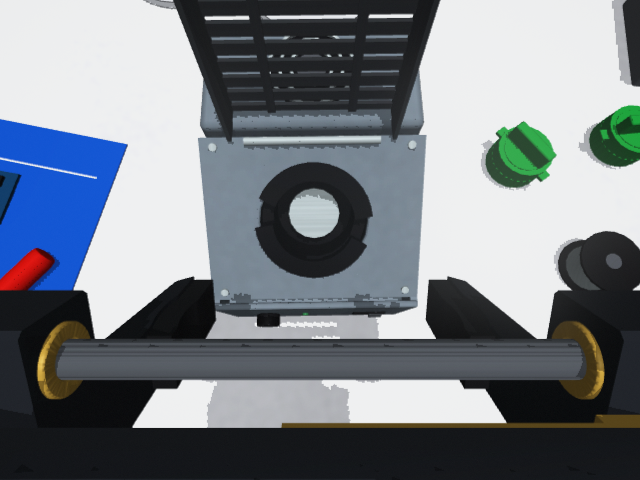

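The second view, turned 80°, shows the ring centred at about (314,219) and the screws at (225,293), (212,147), (412,145) and (405,291). Comparing the two views cancels the camera's offset in the tool frame.

```bash
sed -i 's/^(_,_),cal=.*/import sys\nK=sys.argv[1]\n(_,TR),cal=pickle.load(open(f"w{K}.pkl","rb"))/; s#pics/w1.png#pics/w"+K+".png#; s/^sc=.*/sc=[(224,134),(381,104),(406,291),(268,315)] if K=="1" else [(225,293),(212,147),(412,145),(405,291)]/' meas.py
cat >> meas.py <<'E'
pickle.dump((o,yaw,TR,r),open(f"m{K}.pkl","wb"))
E
python3 meas.py 1; python3 meas.py 2; python3 - <<'E'
from h import *
import pickle
o1,y1,R1,_=pickle.load(open("m1.pkl","rb"));o2,y2,R2,_=pickle.load(open("m2.pkl","rb"))
M=mountR((y1+y2)/2)[:,:2]
# within-panel: M^T(o_i)=M^T o + M^T R_i e, e=(ex,ey)
A=np.r_[np.c_[np.eye(2),M.T@R1[:,:2]],np.c_[np.eye(2),M.T@R2[:,:2]]]
s=np.linalg.solve(A,np.r_[M.T@o1,M.T@o2]); print("e tool",s[2:]); 
o=o1+M@(s[:2]-M.T@o1); print("o",o,"diff in panel",M.T@(o2-o1))
E
```

```text
o [0.51965934 0.1383009  0.135     ] yaw 0.2242633510732264 r 0.04531694410943118 0.8041543026706232 0.007918293485145082 -0.007918293809535341
screws rel [[-58.0, 73.7], [58.4, 73.6], [58.4, -74.8], [-58.0, -75.0]]
notch-like contour angles [-115. -111. -106. -101.  -97.  -92.  -88.] -0.005703493235782418
o [0.52009741 0.13813987 0.135     ] yaw 0.22389906177760693 r 0.04531666227190391 0.8154761904761905 0.014061081409874289 -0.014062974198102023
screws rel [[-58.6, 74.2], [57.7, 74.3], [57.7, -74.3], [-58.7, -74.2]]
notch-like contour angles [-114. -109. -102.  -98.  -93.   69.   78.   83.   91.] -0.005067537484372421
e tool [ 3.19802650e-04 -7.84411547e-05]
o [0.51974772 0.13798385 0.13500907] diff in panel [ 0.00033891 -0.00025435]
```

```bash
python3 - <<'E'
from h import *
p0,R0=pose(); p1=p0-.08*R0[:,2]
b=np.radians(138.2)
T=np.array([.601,-.309,.2]);R=toolR(np.array([0,0,-1.]),np.array([np.cos(b),np.sin(b),0]))
plan(T,R,start=(p1,R0),n=19)
M=np.linalg.inv(H(p1,R0))@H(T,R);A=fmp(M,1/19).real
for k in range(0,20,3): print(np.round((H(p1,R0)@np.linalg.matrix_power(A,k))[:3,3],3))
E
```

```text
19 rows of [-23.81  18.29   2.28] [ 0.0303 -0.0152 -0.1128] total mm [ 20.14 448.9  156.43] rot [ 0.5748 -0.2889 -2.1431]
[0.415 0.111 0.325]
[0.376 0.039 0.286]
[ 0.364 -0.045  0.255]
[ 0.38  -0.13   0.233]
[ 0.423 -0.208  0.218]
[ 0.489 -0.268  0.209]
[ 0.571 -0.303  0.202]
```

```bash
python3 -m inch '[[0,0,-40,0,0,0,1],[0,0,-40,0,0,0,1],[-23.8,18.3,2.3,0.0303,-0.0152,-0.1128,1],[-23.8,18.3,2.3,0.0303,-0.0152,-0.1128,1],[-23.8,18.3,2.3,0.0303,-0.0152,-0.1128,1],[-23.8,18.3,2.3,0.0303,-0.0152,-0.1128,1],[-23.8,18.3,2.3,0.0303,-0.0152,-0.1128,1],[-23.8,18.3,2.3,0.0303,-0.0152,-0.1128,1],[-23.8,18.3,2.3,0.0303,-0.0152,-0.1128,1],[-23.8,18.3,2.3,0.0303,-0.0152,-0.1128,1],[-23.8,18.3,2.3,0.0303,-0.0152,-0.1128,1],[-23.8,18.3,2.3,0.0303,-0.0152,-0.1128,1]]' && python3 -m inch '[[-23.8,18.3,2.3,0.0303,-0.0152,-0.1128,1],[-23.8,18.3,2.3,0.0303,-0.0152,-0.1128,1],[-23.8,18.3,2.3,0.0303,-0.0152,-0.1128,1],[-23.8,18.3,2.3,0.0303,-0.0152,-0.1128,1],[-23.8,18.3,2.3,0.0303,-0.0152,-0.1128,1],[-23.8,18.3,2.3,0.0303,-0.0152,-0.1128,1],[-23.8,18.3,2.3,0.0303,-0.0152,-0.1128,1],[-23.8,18.3,2.3,0.0303,-0.0152,-0.1128,1],[-23.8,18.3,2.3,0.0303,-0.0152,-0.1128,1],[0,0,0,0,0,0,1],[0,0,0,0,0,0,1]]'
python3 - <<'E'
from h import *
import pickle
pickle.dump((pose(),robot.get_calibration("wrist")),open("w3.pkl","wb"))
cv2.imwrite("pics/w3.png",robot.snapshot("wrist")[:,:,::-1])
print(pose()[0],robot.get_obs()["joints"])
E
```

```text
time_s: 5.55
tcp_pos: [0.3843, -0.1461, 0.2297]
tool_rot: [2.978, -0.255, 1.353]
contact_force: [-0.2, -0.3, 0.3]
gripper_width: 0.0883
gripper_force: 0.0
time_s: 6.65
tcp_pos: [0.5846, -0.3075, 0.1991]
tool_rot: [3.13, -0.013, 2.351]
contact_force: [0.6, 0.9, -0.4]
gripper_width: 0.088
gripper_force: 0.0
[ 0.58418686 -0.30765739  0.19959252] [-0.66698921  0.64785068  1.07392052  0.01342886  1.430353   -1.448448  ]
```

View pics/w3.png

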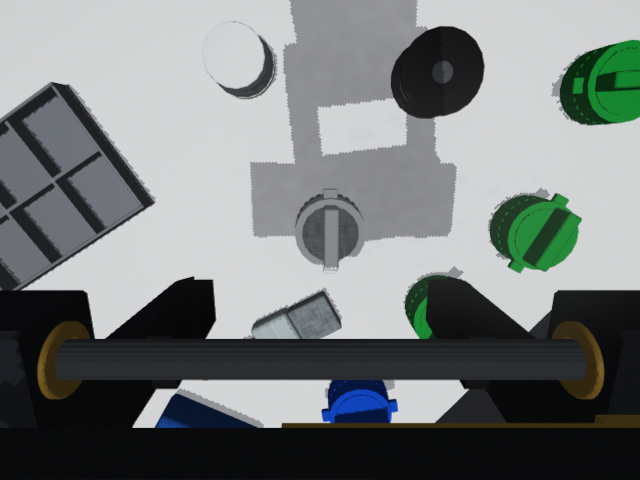

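The cartridge's grip bar runs nearly vertically in the image at x≈331, from about y=207 to 270. It is already aligned with the tool's x to within a few degrees.

```bash
python3 - <<'E'
from h import *
g=cv2.cvtColor(cv2.imread("pics/w3.png"),cv2.COLOR_BGR2GRAY)
for y in (212,220,230,240,250,260): print(y,g[y,316:348].tolist())
print(g[184:280,331].tolist())
E
```

```text
212 [82, 82, 84, 82, 79, 83, 82, 75, 96, 123, 136, 139, 139, 139, 137, 139, 139, 137, 138, 138, 137, 131, 112, 78, 84, 81, 84, 82, 80, 85, 86, 86]
220 [80, 83, 82, 83, 83, 85, 84, 81, 98, 124, 135, 137, 138, 137, 138, 138, 138, 137, 137, 138, 136, 128, 111, 74, 83, 85, 83, 83, 82, 81, 78, 80]
230 [75, 71, 74, 74, 73, 77, 78, 76, 101, 124, 137, 137, 137, 137, 138, 137, 137, 137, 137, 137, 135, 125, 108, 72, 76, 76, 77, 74, 68, 70, 71, 75]
240 [90, 93, 93, 89, 91, 88, 83, 77, 102, 125, 137, 137, 137, 137, 137, 137, 137, 136, 137, 138, 136, 124, 106, 76, 84, 82, 80, 79, 75, 73, 75, 73]
250 [77, 78, 80, 82, 80, 85, 78, 77, 104, 125, 137, 137, 137, 137, 136, 136, 136, 137, 137, 136, 136, 121, 101, 71, 72, 72, 75, 80, 87, 85, 75, 76]
260 [137, 136, 137, 136, 128, 123, 110, 92, 106, 125, 136, 136, 137, 138, 137, 137, 136, 136, 136, 136, 134, 120, 109, 136, 168, 209, 209, 209, 209, 209, 209, 209]
[141, 140, 140, 137, 120, 105, 138, 139, 139, 138, 139, 139, 139, 128, 95, 137, 140, 139, 139, 139, 132, 91, 75, 76, 77, 91, 123, 133, 139, 138, 138, 138, 138, 137, 137, 138, 138, 137, 137, 138, 138, 137, 137, 138, 137, 137, 137, 136, 137, 137, 137, 136, 137, 138, 137, 138, 137, 137, 137, 136, 137, 136, 137, 136, 135, 136, 136, 136, 136, 137, 137, 136, 137, 137, 136, 136, 137, 136, 135, 135, 136, 136, 146, 184, 204, 185, 180, 208, 205, 197, 213, 213, 213, 213, 214, 213]
```

```bash
python3 - <<'E'
from h import *
import pickle
(p,R),cal=pickle.load(open("w3.pkl","rb"))
a,b=onz(cal,(331.55,209.5),.062),onz(cal,(331.15,266),.062);d=a-b;m=(a+b)/2
l,r=onz(cal,(323.8,238),.062),onz(cal,(338.8,238),.062)
ang=np.arctan2(d[1],d[0]);print(m,np.linalg.norm(d),np.linalg.norm(l-r),np.degrees(ang))
T=np.array([m[0],m[1],.063]);Rt=toolR(np.array([0,0,-1.]),np.array([np.cos(ang),np.sin(ang),0]))
plan(T+[0,0,.06],Rt,n=3);plan(T,Rt)
E
```

```text
[ 0.59922132 -0.30777354  0.062     ] 0.045551263884808124 0.011707217348465986 134.72067584086676
3 rows of [-3.76  3.33 25.53] [ 0.004  -0.004  -0.0003] total mm [-11.58   9.7   76.58] rot [ 0.0119 -0.0121 -0.001 ]
4 rows of [-2.92  2.4  34.15] [ 0.003  -0.003  -0.0003] total mm [-12.3    8.99 136.57] rot [ 0.0119 -0.0121 -0.001 ]
```

```bash
python3 -m inch '[[-4.6,3.3,25.5,0.004,-0.004,0,1],[-4.6,3.3,25.5,0.004,-0.004,0,1],[-4.6,3.3,25.5,0.004,-0.004,0,1],[0,0,0,0,0,0,1],[0,0,0,0,0,0,1]]'
python3 - <<'E'
from h import *
ang=np.radians(134.72);plan(np.array([.6008,-.3093,.063]),toolR(np.array([0,0,-1.]),np.array([np.cos(ang),np.sin(ang),0])),n=1)
E
```

```text
time_s: 7.2
tcp_pos: [0.6011, -0.3099, 0.1245]
tool_rot: [-3.142, 0.001, 2.35]
contact_force: [0.7, -0.5, 0.9]
gripper_width: 0.0878
gripper_force: 0.0
1 rows of [ 0.73  0.25 61.47] [-0.      0.0012 -0.0013] total mm [ 0.73  0.25 61.47] rot [-0.      0.0012 -0.0013]
```

```bash
python3 -m inch '[[0.4,0.3,20,0,0,0,1],[0.3,0,20,0,0,0,1],[0,0,12,0,0,0,1],[0,0,9.5,0,0,0,1],[0,0,0,0,0,0,1],[0,0,0,0,0,0,-1],[0,0,0,0,0,0,-1],[0,0,0,0,0,0,-1],[0,0,0,0,0,0,-1],[0,0,0,0,0,0,-1],[0,0,0,0,0,0,-1],[0,0,0,0,0,0,-1],[0,0,0,0,0,0,-1],[0,0,0,0,0,0,-1]]' 30
python3 - <<'E'
from h import *
p,R=pose();print(p,Ro.from_matrix(R).as_euler("xyz"),robot.get_obs()["gripper_width"])
p1=p+[0,0,.15]
o=np.array([.51975,.1380,.135]);M=mountR(.224);a=np.radians(80)
Rt=toolR(-M[:,2],np.cos(a)*M[:,0]+np.sin(a)*M[:,1])
for h in (.063+.03,): 
    T=o+h*M[:,2];plan(T+.06*M[:,2],Rt,start=(p1,R),mm=32)
    Mm=np.linalg.inv(H(p1,R))@H(T+.06*M[:,2],Rt);A=fmp(Mm,1/16).real
    for k in range(0,17,4): print(np.round((H(p1,R)@np.linalg.matrix_power(A,k))[:3,3],3))
E
```

```text
time_s: 8.6
tcp_pos: [0.6013, -0.3089, 0.0617]
tool_rot: [-3.141, 0.001, 2.351]
contact_force: [0.7, -0.1, 0.0]
gripper_width: 0.0183
gripper_force: 0.0
[ 0.60128064 -0.30890758  0.06170463] [-3.14129729e+00  6.18958561e-04  2.35067869e+00] 0.018250090012630144
15 rows of [30.94  3.85 -2.61] [-0.035  -0.0067  0.0476] total mm [415.42 191.3  -56.11] rot [-0.5256 -0.1007  0.7135]
[ 0.601 -0.309  0.212]
[ 0.536 -0.212  0.221]
[ 0.487 -0.106  0.232]
[0.457 0.006 0.247]
[0.445 0.121 0.268]
```

```bash
python3 -m inch '[[0,0,0,0,0,0,-1],[0,0,0,0,0,0,-1],[0,0,0,0,0,0,-1],[0,0,0,0,0,0,-1]]' 30 && python3 -m inch '[[0,0,-10,0,0,0,-1],[0,0,-25,0,0,0,-1],[0,0,-40,0,0,0,-1],[0,0,-40,0,0,0,-1],[0,0,-35,0,0,0,-1],[0,0,0,0,0,0,-1],[0,0,0,0,0,0,-1]]'
python3 - <<'E'
from h import *
cv2.imwrite("pics/w4.png",robot.snapshot("wrist")[:,:,::-1])
print(pose()[0])
E
```

```text
time_s: 9.0
tcp_pos: [0.6013, -0.3089, 0.0617]
tool_rot: [-3.141, 0.001, 2.351]
contact_force: [-0.2, -0.4, -0.3]
gripper_width: 0.0003
gripper_force: 0.0
time_s: 9.7
tcp_pos: [0.6013, -0.3088, 0.2126]
tool_rot: [-3.141, 0.002, 2.351]
contact_force: [-1.5, 0.3, -0.8]
gripper_width: 0.0001
gripper_force: 0.0
[ 0.60097484 -0.30862793  0.21120418]
```

View pics/w4.png

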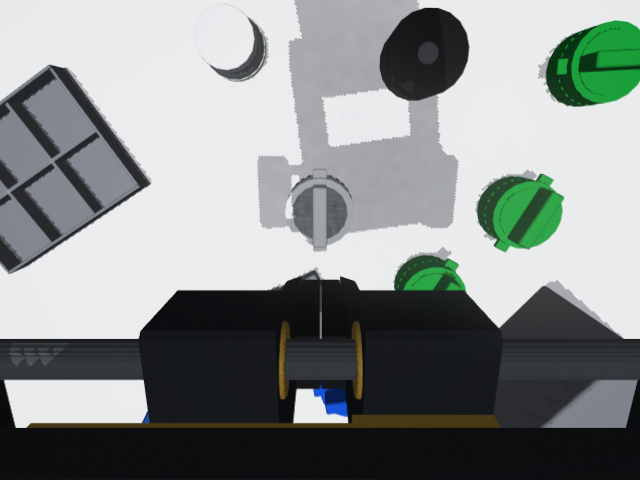

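The fingers closed on nothing. The cartridge still stands at (320,210), with its bar from (320,172) to (320,248). I'll check the tip offset and where the bar is now.

```bash
python3 - <<'E'
from h import *
print("tips",robot.tips_ahead)
cal=robot.get_calibration("wrist");p,R=pose()
for s in (0,.017): print("axis",s,proj(cal,p+s*R[:,2]))
for z in (0,.04,.062): print("below",z,proj(cal,np.array([p[0],p[1],z])))
print("cam in tool",R.T@(-cal["R"].T@cal["t"]-p),R.T@cal["R"].T[:,2])
g=cv2.cvtColor(cv2.imread("pics/w4.png"),cv2.COLOR_BGR2GRAY)
print(g[210,285:355].tolist());print(g[165:260,320].tolist())
t=robot.snapshot("top");cv2.imwrite("pics/t4.png",t[:,:,::-1]);cv2.imwrite("pics/s4.png",robot.snapshot("side")[:,:,::-1])
a=cv2.cvtColor(cv2.imread("pics/top0.png"),6)[222:250,420:455].astype(int);b=cv2.cvtColor(cv2.imread("pics/t4.png"),6)[222:250,420:455].astype(int)
a=cv2.cvtColor(cv2.imread("pics/side0.png"),6)[320:375,330:395].astype(int);b=cv2.cvtColor(cv2.imread("pics/s4.png"),6)[320:375,330:395].astype(int);print("side diff",(abs(a-b)>60).sum())
S=cv2.imread("pics/s4.png");cv2.imwrite("pics/s4c.png",cv2.resize(S[180:400,250:450],None,fx=2.7,fy=2.7,interpolation=2))
E
```

```text
tips 0.017
axis 0 [320.31607955 296.03691264]
axis 0.017 [320.31812821 281.12210037]
below 0 [320.42512174 205.63624054]
below 0.04 [320.41488493 214.12299957]
below 0.062 [320.40815518 219.70225428]
cam in tool [ 6.67933796e-02  1.60945417e-05 -1.50313626e-01] [-2.59955214e-01 -7.73175842e-05  9.65620671e-01]
[206, 236, 236, 236, 236, 236, 234, 206, 105, 95, 96, 92, 93, 101, 101, 102, 106, 101, 103, 99, 95, 93, 93, 92, 94, 95, 94, 101, 144, 157, 163, 164, 164, 163, 164, 164, 164, 164, 164, 163, 151, 132, 89, 92, 96, 96, 93, 94, 87, 87, 92, 91, 91, 96, 96, 95, 97, 94, 95, 95, 95, 110, 151, 163, 165, 165, 164, 164, 164, 167]
[168, 168, 167, 156, 134, 165, 167, 166, 166, 166, 166, 163, 146, 138, 167, 167, 167, 166, 162, 135, 93, 94, 105, 139, 157, 165, 166, 166, 165, 164, 165, 164, 165, 165, 164, 164, 165, 165, 164, 164, 164, 164, 164, 164, 164, 164, 164, 164, 164, 163, 164, 164, 163, 164, 164, 164, 163, 163, 163, 163, 164, 164, 163, 163, 163, 163, 163, 162, 162, 163, 163, 163, 163, 163, 161, 162, 163, 162, 162, 163, 160, 149, 144, 163, 163, 169, 202, 236, 236, 236, 236, 236, 236, 236, 236]
side diff 1182
```

View pics/s4c.png

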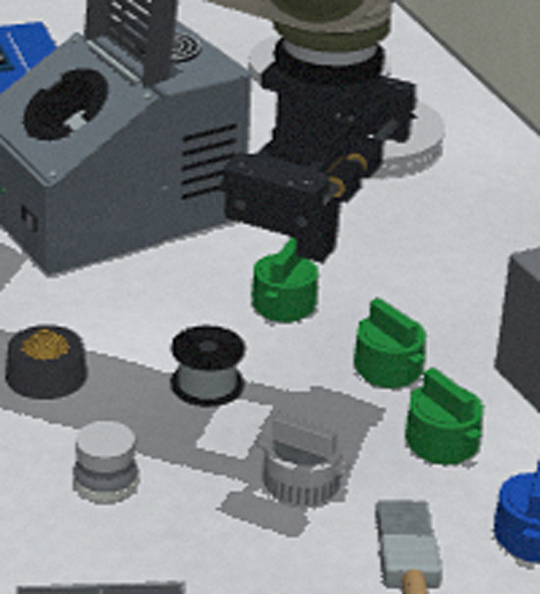

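```bash
python3 - <<'E'
from h import *
t=robot.get_calibration("top");s=robot.get_calibration("side");w=robot.get_calibration("wrist");p,R=pose()
print(p, "tip in side expected",proj(s,p+.017*R[:,2]),"seen ~ (367,274)", "in top", proj(t,p+.017*R[:,2]))
print("bar mid top+side0",tri((t,(440.4,235.4)),(s,(362.8,337.5))))
print("bar mid wrist+side",tri((w,(320,217)),(s,(362.8,337.5))),"wrist+top",tri((w,(320,217)),(t,(440.4,235.4))))
o=robot.get_obs();print(o["joints"])
E
```

```text
[ 0.60083932 -0.30854518  0.21030406] tip in side expected [365.81195522 283.95215218] seen ~ (367,274) in top [453.940829   228.55273319]
bar mid top+side0 (array([ 0.60072445, -0.31107258,  0.06233514]), [np.float64(1.94038404014604e-05), np.float64(1.9403840401310504e-05)])
bar mid wrist+side (array([ 0.60056958, -0.30774396,  0.05961576]), [np.float64(0.0014885731104662629), np.float64(0.0014885731104664038)]) wrist+top (array([ 0.59548854, -0.30251744,  0.09379455]), [np.float64(0.0015112404673988408), np.float64(0.0015112404673987344)])
[-6.47326920e-01  6.75829262e-01  9.98947565e-01 -3.41869648e-04
  1.46878045e+00 -1.42715937e+00]
```

```bash
python3 - <<'E'
from h import *
s=robot.get_calibration("side");w=robot.get_calibration("wrist");t=robot.get_calibration("top");p,R=pose()
def crop(img,cal,c,sz,f,pts):
    x0,y0=int(c[0]-sz[0]/2),int(c[1]-sz[1]/2)
    o=cv2.resize(img[y0:y0+sz[1],x0:x0+sz[0]],None,fx=f,fy=f,interpolation=2)
    for X,col in pts:
        q=(proj(cal,X)-[x0,y0]+.5)*f; cv2.circle(o,tuple(int(v) for v in q),2,col,-1)
    return o
S=cv2.imread("pics/s4.png");W=cv2.imread("pics/w4.png");T=cv2.imread("pics/t4.png")
tips=[(p+.017*R[:,2]+sx*.009*R[:,0],(0,0,255)) for sx in(-1,1)]+[(p,(0,255,255))]
th=np.arctan2(R[1,0],R[0,0]);u=np.array([np.cos(th),np.sin(th),0]);v=np.array([-u[1],u[0],0])
def cart(c):
    b=np.array([*c,0.]);L=[(b+u*a*.025+v*e*.006+[0,0,.062],(0,0,255)) for a in(-1,1) for e in(-1,1)]
    L+=[(b+.03*(np.cos(k)*u+np.sin(k)*v)+[0,0,.04],(255,0,255)) for k in np.linspace(0,6.28,17)]
    return L+[(b+u*a*.037+[0,0,.034],(0,160,0)) for a in(-1,1)]
C=cart((.6007,-.3105))
im=np.zeros((600,800,3),np.uint8)
a=crop(S,s,(365,265),(100,75),4,tips);im[:300,:400]=a
a=crop(W,w,(320,215),(100,100),4,C);im[:400,400:800]=a
a=crop(cv2.imread("pics/side0.png"),s,(362,345),(80,60),4,C);im[300:540,:320]=a
a=crop(cv2.imread("pics/top0.png"),t,(438,236),(50,35),6,C);im[400:400+210,400:700]=a[:200]
cv2.imwrite("pics/c4.png",im)
E
```

```text
(no output)
```

View pics/c4.png

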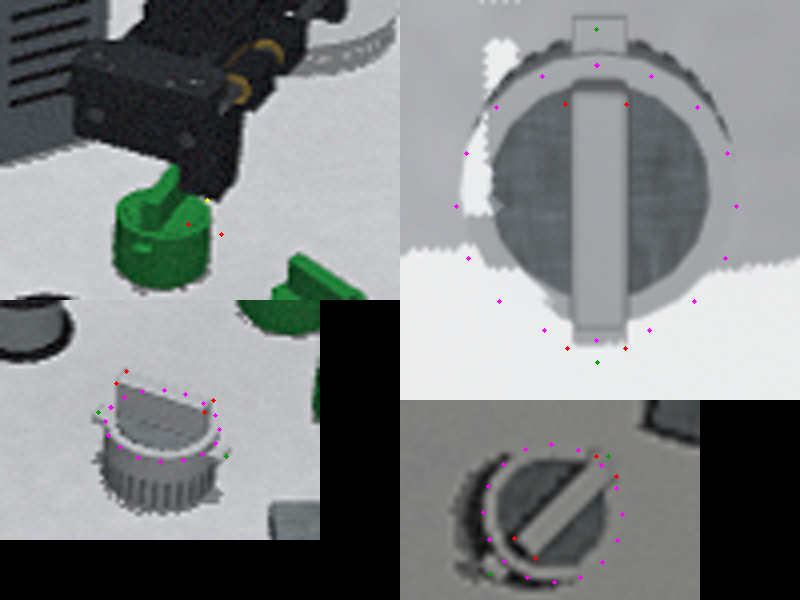

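The side view shows the fingertips ending about where the TCP is reported, not 17 mm ahead of it. That means the first grasp closed just above the bar. I'll check this numerically in the wrist picture.

```bash
python3 - <<'E'
from h import *
w=robot.get_calibration("wrist");s=robot.get_calibration("side");p,R=pose()
for k in (-.005,0,.005,.01,.017): print(k,"wrist near/far face",proj(w,p+k*R[:,2]+.009*R[:,0]),proj(w,p+k*R[:,2]-.009*R[:,0]),"side",proj(s,p+k*R[:,2]+.009*R[:,0]),proj(s,p+k*R[:,2]-.009*R[:,0]))
g=cv2.cvtColor(cv2.imread("pics/w4.png"),6);print([(x,g[262:300:2,x].tolist()) for x in (300,312,330,340)])
g=cv2.cvtColor(cv2.imread("pics/s4.png"),6);print([(x,g[262:292,x].tolist()) for x in (364,367,370)])
E
```

```text
-0.005 wrist near/far face [320.30753507 280.53452267] [320.31350484 320.71233134] side [362.26499668 273.35227807] [370.64372907 275.73362622]
0 wrist near/far face [320.30883222 276.10152553] [320.31459039 315.22880085] side [362.12976411 275.50177596] [370.49085931 277.8918028 ]
0.005 wrist near/far face [320.31005349 271.92788669] [320.31561417 310.0572432 ] side [361.99506911 277.64272927] [370.33860103 280.04134673]
0.01 wrist near/far face [320.31120533 267.9914919 ] [320.31658132 305.17177132] side [361.86090848 279.77518885] [370.18695056 282.18230969]
0.017 wrist near/far face [320.31271212 262.84206775] [320.31784879 298.76922074] side [361.67397531 282.74645877] [369.97565412 285.16533939]
[(300, [236, 236, 236, 236, 236, 236, 232, 82, 30, 31, 30, 26, 25, 24, 23, 22, 20, 19, 18]), (312, [236, 236, 236, 235, 180, 58, 64, 126, 139, 28, 27, 26, 25, 25, 23, 22, 22, 18, 20]), (330, [236, 236, 236, 236, 236, 236, 236, 236, 231, 29, 29, 28, 26, 24, 24, 22, 21, 22, 21]), (340, [236, 236, 236, 236, 236, 236, 236, 132, 67, 65, 64, 29, 28, 27, 25, 24, 22, 22, 21])]
[(364, [26, 26, 29, 30, 24, 29, 19, 29, 34, 24, 25, 24, 36, 24, 99, 94, 92, 90, 92, 87, 86, 85, 92, 71, 59, 51, 57, 60, 65, 53]), (367, [34, 32, 23, 32, 35, 28, 33, 25, 28, 28, 28, 32, 29, 18, 36, 208, 163, 128, 128, 114, 104, 114, 107, 107, 94, 109, 117, 111, 127, 122]), (370, [34, 24, 25, 33, 21, 25, 21, 22, 39, 24, 16, 29, 19, 59, 117, 174, 203, 198, 198, 199, 202, 199, 201, 198, 197, 198, 198, 198, 192, 195])]
```

Both views put the tips at s≈0, so I'll treat the TCP as the fingertip. I'll regrasp with the TCP about 46 mm above the bench, using the wrist-based lateral correction.

```bash
python3 -m inch '[[1.8,-0.7,0,0,0,0,0],[0,0,25,0,0,0,0],[0,0,40,0,0,0,0],[0,0,25,0,0,0,0],[0,0,0,0,0,0,0],[0,0,0,0,0,0,0],[0,0,0,0,0,0,0],[0,0,25,0,0,0,0],[0,0,25,0,0,0,0],[0,0,14,0,0,0,0],[0,0,0,0,0,0,0],[0,0,5,0,0,0,0],[0,0,0,0,0,0,0]]'; python3 -m inch '[[0,0,5,0,0,0,0],[0,0,0,0,0,0,0]]'
```

```text
time_s: 11.15
tcp_pos: [0.5999, -0.3084, 0.0536]
tool_rot: [-3.142, 0.002, 2.351]
contact_force: [-0.1, -0.7, 0.8]
gripper_width: 0.0441
gripper_force: 0.0
time_s: 11.35
tcp_pos: [0.5995, -0.3081, 0.0476]
tool_rot: [-3.141, 0.001, 2.351]
contact_force: [-0.3, -0.2, 0.1]
gripper_width: 0.0442
gripper_force: 0.0
```

```bash
python3 -m inch '[[0,0,0,0,0,0,-1],[0,0,0,0,0,0,-1],[0,0,0,0,0,0,-1],[0,0,0,0,0,0,-1],[0,0,0,0,0,0,-1],[0,0,0,0,0,0,-1],[0,0,0,0,0,0,-1]]' 30
```

```text
time_s: 12.05
tcp_pos: [0.5996, -0.3082, 0.0478]
tool_rot: [-3.141, 0.001, 2.351]
contact_force: [-0.0, 0.1, 1.3]
gripper_width: 0.0114
gripper_force: 30.0
```

```bash
python3 -m inch '[[0,0,-10,0,0,0,-1],[0,0,-25,0,0,0,-1],[0,0,-40,0,0,0,-1],[0,0,-45,0,0,0,-1],[0,0,-40,0,0,0,-1],[0,0,0,0,0,0,-1],[0,0,0,0,0,0,-1]]'
python3 - <<'E'
from h import *
w=robot.get_calibration("wrist");p,R=pose()
img=robot.snapshot("wrist")[:,:,::-1];cv2.imwrite("pics/w5.png",img)
g=cv2.cvtColor(img,6)
print(p,robot.get_obs()["gripper_width"])
def q(x,y,s): return proj(w,p+R@np.array([x,y,s])).round(1)
for dx in(-.002,0,.002): print(dx,"lug tip top edge",q(.037+dx,0,.0137),"bottom",q(.037+dx,0,.0187),"bar end top",q(.025+dx,0,-.0143),"rim near",q(.03+dx,0,.0077),"barend bottom",q(.025+dx,0,.0077))
print("lug sides",q(.036,-.006,.0137),q(.036,.006,.0137),"rim L/R",q(0,-.03,.0077),q(0,.03,.0077))
for c in(314,320,326): print(c,g[165:275,c].tolist())
for r in(195,200,205,210): print(r,g[r,280:362].tolist())
E
```

```text
time_s: 12.75
tcp_pos: [0.5994, -0.3079, 0.208]
tool_rot: [-3.141, 0.001, 2.351]
contact_force: [0.3, 0.8, -3.1]
gripper_width: 0.012
gripper_force: 30.0
[ 0.59940681 -0.30793905  0.20803104] 0.011603861154428649
-0.002 lug tip top edge [320.3 208.9] bottom [320.3 206.8] bar end top [320.3 254.8] rim near [320.3 227.8] barend bottom [320.3 239.1]
0 lug tip top edge [320.3 204.4] bottom [320.3 202.4] bar end top [320.3 249.7] rim near [320.3 223.2] barend bottom [320.3 234.6]
0.002 lug tip top edge [320.3 199.8] bottom [320.3 198. ] bar end top [320.3 244.5] rim near [320.3 218.6] barend bottom [320.3 230.1]
lug sides [306.5 206.7] [334.1 206.7] rim L/R [252.9 288.9] [387.7 288.9]
314 [178, 179, 179, 179, 180, 178, 178, 179, 178, 178, 177, 177, 178, 179, 180, 179, 179, 180, 179, 180, 180, 180, 180, 180, 179, 179, 179, 178, 178, 179, 179, 179, 180, 181, 180, 179, 180, 180, 179, 179, 171, 129, 111, 148, 163, 174, 172, 173, 172, 172, 173, 173, 173, 172, 173, 173, 172, 172, 165, 126, 96, 102, 132, 172, 172, 171, 171, 172, 172, 171, 171, 171, 172, 160, 109, 94, 94, 94, 94, 95, 95, 96, 96, 
[... 2173 characters left out ...]
 179, 179, 179, 179, 172, 172, 172, 172, 171, 171, 169, 170, 171, 170, 169, 169, 169, 168, 168, 169, 168, 168, 169, 169, 169, 169, 170, 174, 177, 178, 178, 178, 178, 177, 177, 175, 176, 175, 174, 174, 173, 174, 173, 173, 172, 172, 172, 173, 172, 174, 173, 172, 174, 173, 173, 173, 173]
210 [187, 188, 187, 186, 186, 185, 184, 183, 183, 184, 183, 184, 194, 224, 184, 194, 223, 184, 190, 212, 183, 181, 180, 181, 182, 182, 175, 144, 156, 174, 174, 174, 174, 174, 174, 174, 174, 173, 173, 174, 173, 174, 174, 173, 174, 173, 174, 174, 174, 174, 174, 173, 167, 147, 145, 177, 178, 178, 178, 177, 179, 178, 178, 177, 176, 176, 176, 175, 175, 175, 175, 176, 175, 176, 176, 176, 177, 177, 175, 176, 176, 175]
```

The cartridge is held square in the jaws, with its centre about −1.6 mm along the tool's x. Next is the pre-insert pose.

```bash
cat >> h.py <<'E'
MO=np.array([.51975,.1380,.135]);MR=mountR(.224)
def tgt(h,deg,dx=-.0016):  # h: height of drum underside above mouth, along the axis
    a=np.radians(deg);Rt=toolR(-MR[:,2],np.cos(a)*MR[:,0]+np.sin(a)*MR[:,1])
    return MO+(h+.0477)*MR[:,2]-dx*Rt[:,0],Rt
def where():
    p,R=pose();d=MR.T@(p+R@np.array([-.0016,0,.0477])-MO);x=MR.T@R[:,0]
    print("cart in mount mm",np.round(d*1e3,2),"deg",round(np.degrees(np.arctan2(x[1],x[0])),2),"tilt",np.round(np.degrees(np.arccos(-R[:,2]@MR[:,2])),2),"F in mount",np.round(MR.T@np.array(robot.get_obs()["contact_force"]),1),"t",robot.get_obs()["time_s"])
E
python3 - <<'E'
from h import *
where();p,R=tgt(.08,80);plan(p,R,mm=30)
p0,R0=pose();Mm=np.linalg.inv(H(p0,R0))@H(p,R);A=fmp(Mm,1/16).real
for k in range(0,17,4): print(np.round((H(p0,R0)@np.linalg.matrix_power(A,k))[:3,3],3))
E
```

```text
cart in mount mm [  -6.23 -453.45   31.03] deg 118.24 tilt 30.08 F in mount [-1.7  0.4 -2.3] t 12.8
16 rows of [28.82  4.2  -1.18] [-0.0329 -0.0064  0.0446] total mm [407.57 203.82 -38.75] rot [-0.5266 -0.1027  0.7131]
[ 0.599 -0.308  0.206]
[ 0.536 -0.21   0.211]
[ 0.491 -0.103  0.218]
[0.465 0.01  0.228]
[0.457 0.125 0.246]
```

```bash
python3 -m inch '[[14,2,-6,-0.016,-0.003,0.022,-1],[28.8,4.2,-1.2,-0.0329,-0.0064,0.0446,-1],[28.8,4.2,-1.2,-0.0329,-0.0064,0.0446,-1],[28.8,4.2,-1.2,-0.0329,-0.0064,0.0446,-1],[28.8,4.2,-1.2,-0.0329,-0.0064,0.0446,-1],[28.8,4.2,-1.2,-0.0329,-0.0064,0.0446,-1],[28.8,4.2,-1.2,-0.0329,-0.0064,0.0446,-1],[28.8,4.2,-1.2,-0.0329,-0.0064,0.0446,-1],[28.8,4.2,-1.2,-0.0329,-0.0064,0.0446,-1],[28.8,4.2,-1.2,-0.0329,-0.0064,0.0446,-1],[28.8,4.2,-1.2,-0.0329,-0.0064,0.0446,-1],[28.8,4.2,-1.2,-0.0329,-0.0064,0.0446,-1],[28.8,4.2,-1.2,-0.0329,-0.0064,0.0446,-1],[28.8,4.2,-1.2,-0.0329,-0.0064,0.0446,-1],[28.8,4.2,-1.2,-0.0329,-0.0064,0.0446,-1],[14,2,0,-0.016,-0.003,0.022,-1],[14,2,0,-0.016,-0.003,0.022,-1],[0,0,0,0,0,0,-1],[0,0,0,0,0,0,-1]]'
python3 - <<'E'
from h import *
where();plan(*tgt(.08,80),n=1);plan(*tgt(.02,80),n=4)
E
```

```text
time_s: 14.7
tcp_pos: [0.4582, 0.1094, 0.2471]
tool_rot: [2.642, -0.078, 1.666]
contact_force: [-0.7, -0.2, -2.1]
gripper_width: 0.0118
gripper_force: 30.0
cart in mount mm [ -2.54 -15.55  82.53] deg 81.39 tilt 1.12 F in mount [-1.6 -0.1 -1.5] t 14.7
1 rows of [15.9  -0.65  2.59] [-0.0193 -0.0028  0.0243] total mm [15.9  -0.65  2.59] rot [-0.0193 -0.0028  0.0243]
4 rows of [ 3.95 -0.02 15.64] [-0.0048 -0.0007  0.0061] total mm [15.71  0.51 62.58] rot [-0.0193 -0.0028  0.0243]
```

```bash
python3 -m inch '[[8,-0.3,1.3,-0.0097,-0.0014,0.0121,-1],[7.9,-0.3,1.3,-0.0097,-0.0014,0.0121,-1],[0,0,25,0,0,0,-1],[0,0,25,0,0,0,-1],[0,0,15,0,0,0,-1],[0,0,0,0,0,0,-1],[0,0,0,0,0,0,-1],[0,0,0,0,0,0,-1]]'
python3 - <<'E'
from h import *
where();plan(*tgt(.015,80),n=1)
E
```

```text
time_s: 15.5
tcp_pos: [0.49, 0.1323, 0.1915]
tool_rot: [2.621, -0.087, 1.642]
contact_force: [-0.5, 0.4, -2.1]
gripper_width: 0.0117
gripper_force: 30.0
cart in mount mm [ 1.96 -0.62 16.37] deg 79.95 tilt 0.22 F in mount [-1.4  0.5 -1.6] t 15.5
1 rows of [ 0.24 -1.86  1.36] [ 0.0038  0.0007 -0.0009] total mm [ 0.24 -1.86  1.36] rot [ 0.0038  0.0007 -0.0009]
```

```bash
python3 -m inch '[[0.2,-1.9,0,0.004,0.001,-0.001,-1],[0,0,4,0,0,0,-1],[0,0,4,0,0,0,-1],[0,0,4,0,0,0,-1],[0,0,0,0,0,0,-1],[0,0,0,0,0,0,-1]]'
python3 - <<'E'
from h import *
where();plan(*tgt(-.005,80),n=1)
E
```

```text
time_s: 16.1
tcp_pos: [0.4942, 0.1342, 0.1793]
tool_rot: [2.626, -0.087, 1.644]
contact_force: [0.7, 0.4, -1.4]
gripper_width: 0.0114
gripper_force: 30.0
cart in mount mm [-0.52  0.46  3.58] deg 80.02 tilt 0.09 F in mount [-0.   0.2 -1.6] t 16.1
1 rows of [-0.33  0.54  8.58] [-0.0014 -0.0007  0.0003] total mm [-0.33  0.54  8.58] rot [-0.0014 -0.0007  0.0003]
```

```bash
python3 -m inch '[[-0.3,0.5,3,0,0,0,-1],[0,0,3,0,0,0,-1],[0,0,3,0,0,0,-1],[0,0,3,0,0,0,-1],[0,0,0,0,0,0,-1],[0,0,0,0,0,0,-1]]'
python3 - <<'E'
from h import *
where()
E
python3 -m inch '[[0,0,3,0,0,0,-1],[0,0,3,0,0,0,-1],[0,0,3,0,0,0,-1],[0,0,0,0,0,0,-1],[0,0,0,0,0,0,-1]]'
python3 - <<'E'
from h import *
where()
E
```

```text
time_s: 16.7
tcp_pos: [0.5004, 0.1352, 0.1692]
tool_rot: [2.626, -0.087, 1.644]
contact_force: [0.2, -0.2, -1.7]
gripper_width: 0.0115
gripper_force: 30.0
cart in mount mm [-0.07  0.06 -8.36] deg 80.02 tilt 0.08 F in mount [-0.7 -0.3 -1.5] t 16.7
time_s: 17.2
tcp_pos: [0.5048, 0.1362, 0.1614]
tool_rot: [2.626, -0.087, 1.644]
contact_force: [0.6, -0.2, -1.9]
gripper_width: 0.0117
gripper_force: 30.0
cart in mount mm [ -0.11   0.06 -17.39] deg 80.02 tilt 0.08 F in mount [-0.5 -0.3 -1.9] t 17.2
```

```bash
python3 -m inch '[[0,0,3,0,0,0,-1],[0,0,3,0,0,0,-1],[0,0,3,0,0,0,-1],[0,0,3,0,0,0,-1],[0,0,0,0,0,0,-1],[0,0,0,0,0,0,-1]]'
python3 - <<'E'
from h import *
where()
E
python3 -m inch '[[0,0,3,0,0,0,-1],[0,0,3,0,0,0,-1],[0,0,0,0,0,0,-1],[0,0,0,0,0,0,-1]]'
python3 - <<'E'
from h import *
where()
E
```

```text
time_s: 17.8
tcp_pos: [0.5107, 0.1376, 0.151]
tool_rot: [2.626, -0.087, 1.644]
contact_force: [-0.5, -0.8, -2.1]
gripper_width: 0.0115
gripper_force: 30.0
cart in mount mm [ -0.07   0.07 -29.36] deg 80.02 tilt 0.08 F in mount [-1.7 -0.7 -1.5] t 17.8
time_s: 18.2
tcp_pos: [0.5136, 0.1383, 0.146]
tool_rot: [2.625, -0.087, 1.644]
contact_force: [-1.8, -1.1, 0.8]
gripper_width: 0.0114
gripper_force: 30.0
cart in mount mm [  0.06   0.07 -35.24] deg 80.02 tilt 0.06 F in mount [-1.3 -0.7  1.7] t 18.2
```

```bash
python3 -m inch '[[0,0,3,0,0,0,-1],[0,0,3,0,0,0,-1],[0,0,2.5,0,0,0,-1],[0,0,1.5,0,0,0,-1],[0,0,0,0,0,0,-1],[0,0,0,0,0,0,-1]]'
python3 - <<'E'
from h import *
where()
E
```

```text
time_s: 18.8
tcp_pos: [0.5185, 0.1394, 0.1374]
tool_rot: [2.625, -0.087, 1.644]
contact_force: [-4.1, -0.1, 4.5]
gripper_width: 0.0118
gripper_force: 30.0
cart in mount mm [  0.1    0.08 -45.2 ] deg 80.02 tilt 0.06 F in mount [-1.2  0.8  5.9] t 18.8
```

```bash
python3 -m inch '[[0,0,0.8,0,0,0,-1],[0,0,0,0,0,0,-1],[0,0.16,0,0,0,0.1,-1],[0,0.16,0,0,0,0.1,-1],[0,0.16,0,0,0,0.1,-1],[0,0,0,0,0,0,-1]]'
python3 - <<'E'
from h import *
where();print(robot.get_obs()["moment"].round(2))
E
python3 -m inch '[[0,0.16,0,0,0,0.1,-1],[0,0.16,0,0,0,0.1,-1],[0,0.16,0,0,0,0.1,-1],[0,0.16,0,0,0,0.1,-1],[0,0,0,0,0,0,-1]]'
python3 - <<'E'
from h import *
where();print(robot.get_obs()["moment"].round(2))
E
```

```text
time_s: 19.4
tcp_pos: [0.5195, 0.1393, 0.1371]
tool_rot: [2.668, -0.232, 1.374]
contact_force: [-4.3, -0.9, 5.6]
gripper_width: 0.0115
gripper_force: 30.0
cart in mount mm [ 3.20e-01 -2.00e-02 -4.59e+01] deg 62.67 tilt 0.03 F in mount [-1.   0.   7.1] t 19.4
[-0.06  0.35 -0.06]
time_s: 19.9
tcp_pos: [0.52, 0.1391, 0.1374]
tool_rot: [2.788, -0.395, 0.989]
contact_force: [-4.3, -1.2, 5.5]
gripper_width: 0.0117
gripper_force: 30.0
cart in mount mm [  0.37  -0.   -45.89] deg 39.75 tilt 0.03 F in mount [-1.1 -0.3  7. ] t 19.9
[-0.13  0.29 -0.03]
```

```bash
python3 -m inch '[[0,0.16,0,0,0,0.1,-1],[0,0.16,0,0,0,0.1,-1],[0,0.16,0,0,0,0.1,-1],[0,0.16,0,0,0,0.1,-1],[0,0.16,0,0,0,0.1,-1],[0,0.16,0,0,0,0.1,-1],[0,0.16,0,0,0,0.1,-1],[0,0,0,0,0,0,-1],[0,0,0,0,0,0,-1]]'
python3 - <<'E'
from h import *
where();print(robot.get_obs()["moment"].round(2))
E
```

```text
time_s: 20.8
tcp_pos: [0.5206, 0.1381, 0.1376]
tool_rot: [-3.139, -0.523, 0.22]
contact_force: [-3.7, -0.0, 5.8]
gripper_width: 0.0113
gripper_force: 30.0
cart in mount mm [ 4.200e-01 -3.000e-02 -4.591e+01] deg -0.21 tilt 0.03 F in mount [-0.2  0.8  6.8] t 20.8
[-0.07  0.38 -0.05]
```

```bash
python3 -m inch '[[0,0,-2,0,0,0,-1],[0,0,-2,0,0,0,-1],[0,0,-2,0,0,0,-1],[0,0,0,0,0,0,-1],[0,0,0,0,0,0,-1]]'
python3 - <<'E'
from h import *
where()
E
python3 -m inch '[[0,0,-0.7,0,0,0,-1],[0,0,0,0,0,0,-1],[0,0,0,0,0,0,-1]]'
python3 - <<'E'
from h import *
where();print(robot.get_obs()["moment"].round(2))
E
```

```text
time_s: 21.3
tcp_pos: [0.5178, 0.1375, 0.1424]
tool_rot: [-3.139, -0.523, 0.22]
contact_force: [5.3, 1.7, -4.0]
gripper_width: 0.0115
gripper_force: 30.0
cart in mount mm [  0.32   0.   -40.28] deg -0.21 tilt 0.04 F in mount [ 2.8  0.4 -6.3] t 21.3
time_s: 21.6
tcp_pos: [0.5177, 0.1375, 0.1425]
tool_rot: [-3.139, -0.523, 0.219]
contact_force: [15.9, 4.6, -13.4]
gripper_width: 0.0118
gripper_force: 30.0
cart in mount mm [ 2.500e-01 -3.000e-02 -4.017e+01] deg -0.24 tilt 0.04 F in mount [  7.6   0.9 -19.8] t 21.6
[ 0.43 -0.73  0.11]
```

Pulling gives −20 N against the ring, so the cartridge is held in. I'll release it, back off and check.

```bash
python3 -m inch '[[0,0,0.8,0,0,0,-1],[0,0,0,0,0,0,0],[0,0,0,0,0,0,0],[0,0,0,0,0,0,0],[0,0,0,0,0,0,0],[0,0,0,0,0,0,0],[0,0,-10,0,0,0,0],[0,0,-20,0,0,0,0],[0,0,-40,0,0,0,0],[0,0,-40,0,0,0,0],[0,0,-40,0,0,0,-1],[0,0,0,0,0,0,-1],[0,0,0,0,0,0,-1]]'
python3 - <<'E'
from h import *
import pickle
where();w=robot.get_calibration("wrist");pickle.dump((pose(),w),open("w6.pkl","wb"))
img=robot.snapshot("wrist")[:,:,::-1];cv2.imwrite("pics/w6.png",img)
L=[]
for z in(-.04,):
  pass
bar=lambda a,b:MO+MR@np.array([a,b,.022])
pts=[(bar(a,b),(0,0,255)) for a in(-.025,.025) for b in(-.006,.006)]
pts+=[(MO+MR@np.array([.046*np.cos(k),.046*np.sin(k),0]),(255,0,255)) for k in np.linspace(0,6.28,17)]
ed=[(MO+MR@np.array([.062+.118*.5885+.0*.81,y,.002+.118*.8085]),(0,255,255)) for y in(-.062,.062)]
ed+=[(MO+MR@np.array([.062+.132*.5885,y,.002+.132*.8085]),(0,255,0)) for y in(-.025,.025)]
o=img.copy()
for X,c in pts+ed: cv2.circle(o,tuple(int(round(v)) for v in proj(w,X)),2,c,-1)
s=robot.get_calibration("side");S=robot.snapshot("side")[:,:,::-1].copy()
for X,c in ed+pts[:4]: cv2.circle(S,tuple(int(round(v)) for v in proj(s,X)),1,c,-1)
im=np.zeros((600,800,3),np.uint8);im[:360,:480]=cv2.resize(o,(480,360),interpolation=3);c=cv2.resize(S[130:280,230:350],None,fx=2.6,fy=2.6);im[:390,485:797]=c
cv2.imwrite("pics/c6.png",im[:400]);print([proj(w,X).round() for X,_ in ed])
E
```

```text
time_s: 22.9
tcp_pos: [0.4443, 0.1207, 0.273]
tool_rot: [-3.14, -0.524, 0.22]
contact_force: [-0.4, -0.0, -0.5]
gripper_width: 0.0218
gripper_force: 0.0
cart in mount mm [ 3.900e-01 -7.000e-02  1.105e+02] deg -0.2 tilt 0.04 F in mount [-0.6  0.1 -0.2] t 22.9
[array([446.,  -1.]), array([193.,   0.]), array([374., -29.]), array([265., -29.])]
```

View pics/c6.png

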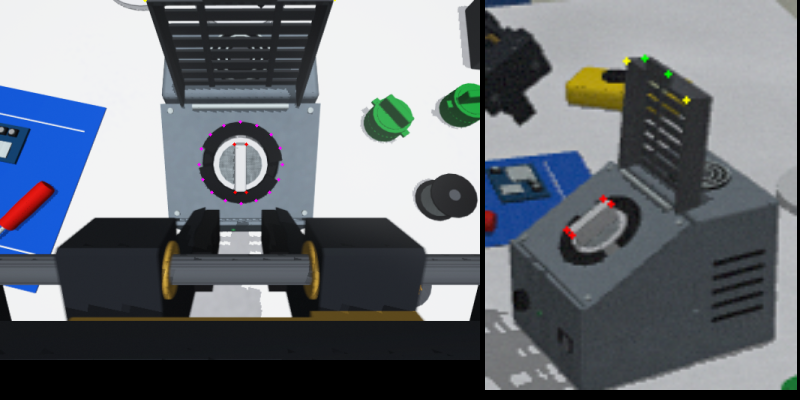

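The cartridge sits locked: the bar coincides with the predicted red points in both views, at about (240,167) in the wrist panel. The cover still stands open, with its edge on the predicted points. The next move goes up and over, behind the cover, with the fingers shut.

```bash
python3 - <<'E'
from h import *
e=np.array([np.cos(.224),np.sin(.224),0]);Rt=toolR(np.array([0,0,-1.]),e)
def P(xe,z): return np.array([MO[0],MO[1],0])+xe*e+[0,0,z]
p0,R0=pose();print(p0)
a=P(-.065,.42);b=P(.125,.42);c=P(.125,.262)
plan(a,Rt,n=6);plan(b,Rt,start=(a,Rt));plan(c,Rt,start=(b,Rt))
E
```

```text
[0.44427162 0.12083933 0.27129189]
6 rows of [  9.49  -0.03 -23.29] [-0.0004 -0.0868 -0.0006] total mm [  84.77   -0.43 -122.81] rot [-0.0021 -0.5209 -0.0034]
5 rows of [38. -0.  0.] [0. 0. 0.] total mm [190.   0.   0.] rot [0. 0. 0.]
4 rows of [-0.   0.  39.5] [0. 0. 0.] total mm [ -0.   0. 158.] rot [0. 0. 0.]
```

```bash
python3 -m inch '[[9.5,0,-23.3,0,-0.0868,0,-1],[9.5,0,-23.3,0,-0.0868,0,-1],[9.5,0,-23.3,0,-0.0868,0,-1],[9.5,0,-23.3,0,-0.0868,0,-1],[9.5,0,-23.3,0,-0.0868,0,-1],[9.5,0,-23.3,0,-0.0868,0,-1],[0,0,0,0,0,0,-1],[38,0,0,0,0,0,-1],[38,0,0,0,0,0,-1],[38,0,0,0,0,0,-1],[38,0,0,0,0,0,-1],[38,0,0,0,0,0,-1],[0,0,0,0,0,0,-1],[0,0,0,0,0,0,-1]]'
cat >> h.py <<'E'
def ext():
    p,R=pose();e=np.array([np.cos(.224),np.sin(.224),0]);n=np.array([-e[1],e[0],0]);d=p-[MO[0],MO[1],0];o=robot.get_obs()
    print("x_e,y_e,z mm",np.round([d@e*1e3,d@n*1e3,d[2]*1e3],1),"euler",np.round(o["tool_rot"],3),"F along e",round(float(np.array(o["contact_force"])@e),1),"w",o["gripper_width"].round(4),"t",o["time_s"])
E
python3 - <<'E'
from h import *
ext()
E
```

```text
time_s: 24.4
tcp_pos: [0.6404, 0.1644, 0.4185]
tool_rot: [-3.138, 0.002, 0.222]
contact_force: [-0.5, -0.3, 0.0]
gripper_width: 0.0005
gripper_force: 0.0Traceback (most recent call last):
  File "<stdin>", line 2, in <module>
  File "h.py", line 39, in ext
    print("x_e,y_e,z mm",np.round([d@e*1e3,d@n*1e3,d[2]*1e3],1),"euler",np.round(o["tool_rot"],3),"F along e",round(float(np.array(o["contact_force"])@e),1),"w",o["gripper_width"].round(4),"t",o["time_s"])
                                                                                                                                                                 ^^^^^^^^^^^^^^^^^^^^^^^^
AttributeError: 'float' object has no attribute 'round'
```

```bash
sed -i 's/o\["gripper_width"\].round(4)/o["gripper_width"]/' h.py; python3 -m inch '[[0,0,39,0,0,0,-1],[0,0,39,0,0,0,-1],[0,0,39,0,0,0,-1],[0,0,38,0,0,0,-1],[0,0,0,0,0,0,-1],[0,0,0,0,0,0,-1]]'
python3 - <<'E'
from h import *
ext()
E
python3 -m inch '[[-5,0,0,0,0,0,-1],[-5,0,0,0,0,0,-1],[-5,0,0,0,0,0,-1],[-5,0,0,0,0,0,-1],[-5,0,0,0,0,0,-1],[-5,0,0,0,0,0,-1],[0,0,0,0,0,0,-1]]'
python3 - <<'E'
from h import *
ext()
E
```

```text
time_s: 25.0
tcp_pos: [0.6392, 0.1647, 0.2691]
tool_rot: [-3.139, -0.004, 0.221]
contact_force: [-0.0, 0.4, 0.4]
gripper_width: 0.0005
gripper_force: 0.0
x_e,y_e,z mm [122.4  -0.5 269.1] euler [-3.139 -0.004  0.221] F along e 0.1 w 0.0004915658714150811 t 25.0
time_s: 25.7
tcp_pos: [0.6102, 0.1581, 0.2668]
tool_rot: [-3.139, -0.002, 0.221]
contact_force: [-0.3, 0.5, -0.7]
gripper_width: 0.0005
gripper_force: 0.1
x_e,y_e,z mm [ 92.7  -0.5 266.8] euler [-3.139e+00 -2.000e-03  2.210e-01] F along e -0.2 w 0.0005067088372938386 t 25.7
```

```bash
python3 -m inch '[[-5,0,0,0,0,0,-1],[-5,0,0,0,0,0,-1],[-5,0,0,0,0,0,-1],[-5,0,0,0,0,0,-1],[0,0,0,0,0,0,-1]]'
cat > look.py <<'E'
from h import *
import sys
s=robot.get_calibration("side");S=robot.snapshot("side")[:,:,::-1];cv2.imwrite("pics/s_%s.png"%sys.argv[1],S)
g=cv2.cvtColor(S,6)
q=proj(s,MO+MR@np.array([0,0,.022])).round().astype(int)
print("bar patch mean",g[q[1]-3:q[1]+4,q[0]-3:q[0]+4].mean())
for th in(2.2,2.0,1.8,1.6,1.2,.0):
    # dark fraction sampled on the cover's outer face edge strip
    c,k=np.cos(th),np.sin(th);X=np.array([MR.T@MO])*0
    v=[]
    for t in np.linspace(.03,.115,12):
        for y in(-.060,.060):
            u=proj(s,MO+MR@np.array([.062-t*c+.014*k,y,.002+t*k+.014*c])).round().astype(int);v.append(g[u[1],u[0]]<75)
    print(th,"dark",np.mean(v).round(2),end="; ")
print()
E
python3 - <<'E'
from h import *
ext()
E
python3 look.py 1
```

```text
time_s: 26.2
tcp_pos: [0.5906, 0.1537, 0.2668]
tool_rot: [-3.139, -0.002, 0.221]
contact_force: [0.4, 0.3, 1.4]
gripper_width: 0.0002
gripper_force: 0.0
x_e,y_e,z mm [ 72.6  -0.4 266.8] euler [-3.139e+00 -2.000e-03  2.210e-01] F along e 0.4 w 0.0002475947641082947 t 26.2
bar patch mean 99.46938775510205
2.2 dark 0.67; 2.0 dark 1.0; 1.8 dark 1.0; 1.6 dark 0.46; 1.2 dark 0.33; 0.0 dark 0.71;
```

```bash
python3 -m inch '[[-5,0,0,0,0,0,-1],[-5,0,0,0,0,0,-1],[-4,0,0,0,0,0,-1],[0,0,0,0,0,0,-1],[0,0,0,0,0,0,-1],[0,0,0,0,0,0,-1],[0,0,0,0,0,0,-1]]'
python3 - <<'E'
from h import *
ext()
E
python3 look.py 2
```

```text
time_s: 26.95
tcp_pos: [0.5776, 0.1507, 0.2665]
tool_rot: [-3.139, -0.002, 0.221]
contact_force: [0.6, -0.1, -0.6]
gripper_width: 0.0002
gripper_force: 0.0
x_e,y_e,z mm [ 59.2  -0.4 266.5] euler [-3.139e+00 -2.000e-03  2.210e-01] F along e 0.5 w 0.00016667483855870122 t 26.95
bar patch mean 98.9795918367347
2.2 dark 0.21; 2.0 dark 0.29; 1.8 dark 0.25; 1.6 dark 0.33; 1.2 dark 1.0; 0.0 dark 0.67;
```

The cover has passed its balance point and is falling. I'll draw the tool back and up, then check.

```bash
python3 -m inch '[[5,0,0,0,0,0,-1],[5,0,0,0,0,0,-1],[0,0,-20,0,0,0,-1],[0,0,-30,0,0,0,-1],[0,0,-30,0,0,0,-1],[0,0,-20,0,0,0,-1],[0,0,0,0,0,0,-1],[0,0,0,0,0,0,-1],[0,0,0,0,0,0,-1],[0,0,0,0,0,0,-1],[0,0,0,0,0,0,-1],[0,0,0,0,0,0,-1]]'
python3 look.py 3; python3 - <<'E'
from h import *
ext();s=robot.get_calibration("side");g=cv2.cvtColor(cv2.imread("pics/s_3.png"),6)
# outline of cover at hinge 0: near side wall (y=-62) and outer face corners
for n,X in (("face corner low",[.062-.118,-.062,.03]),("face corner up",[.062,-.062,.03]),("front edge mid face",[.062-.118,0,.03]),("front mid base",[.062-.118,0,.002])): print(n,proj(s,MO+MR@np.array(X)).round(1))
a=proj(s,MO+MR@np.array([.0,-.062,.015])).round().astype(int);print("col thru near wall mid",a,g[a[1]-40:a[1]+30,a[0]].tolist())
# same for predicted 0.1 open
c=np.cos(.15);k=np.sin(.15);print("front corner if 0.15 open",proj(s,MO+MR@np.array([.062-.118*c+.03*k,-.062,.002+.118*k+.03*c])))
q=proj(s,MO+MR@np.array([.062-.118,-.062,.03])).round().astype(int);print(g[q[1]-14:q[1]+15,q[0]+1].tolist())
E
```

```text
time_s: 28.2
tcp_pos: [0.5871, 0.1526, 0.3663]
tool_rot: [-3.139, -0.001, 0.221]
contact_force: [-0.7, -0.1, 0.6]
gripper_width: 0.0004
gripper_force: 0.0
bar patch mean 71.75510204081633
2.2 dark 0.17; 2.0 dark 0.29; 1.8 dark 0.25; 1.6 dark 0.21; 1.2 dark 0.46; 0.0 dark 1.0; 
x_e,y_e,z mm [ 68.9  -0.7 366.4] euler [-3.139e+00 -1.000e-03  2.210e-01] F along e 0.1 w 0.0001734253293452048 t 28.25
face corner low [261.4 234.5]
face corner up [297.4 204.7]
front edge mid face [251.  224.5]
front mid base [256.2 231.7]
col thru near wall mid [281 224] [184, 184, 183, 181, 180, 185, 194, 92, 71, 68, 73, 59, 103, 93, 52, 46, 47, 41, 59, 70, 68, 71, 70, 71, 57, 58, 69, 72, 71, 70, 64, 74, 86, 70, 60, 45, 43, 47, 46, 47, 50, 42, 48, 45, 42, 46, 67, 81, 103, 99, 99, 104, 100, 103, 88, 74, 64, 71, 68, 65, 64, 67, 65, 65, 65, 66, 67, 64, 59, 67]
front corner if 0.15 open [259.52837566 227.89272967]
[28, 18, 48, 70, 71, 70, 62, 29, 11, 56, 70, 72, 82, 81, 47, 30, 45, 64, 73, 72, 71, 62, 59, 97, 103, 62, 50, 57, 55]
```

```bash
python3 - <<'E'
from cell import robot
print(robot.finish_job())
E
```

```text
the job is handed in; nothing more can be done
None
```

The cartridge is locked in the mount (it held against a 20 N pull before release), the cover fell shut on its own in the last side image, and I handed the job in at about 28 s with the robot clear; no verdict was returned.

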